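# Set out the jam pots on their matching saucers

### The arm

A 7-joint arm with a two-finger parallel gripper is mounted at the origin on the work surface. World frame = base frame: x ahead of the robot, y to its left, z up, the work surface at z = 0. Lengths are in m, angles in rad, forces in N, time in s.
With the tool pointing down it reaches from about 0.425 to 0.875 m from the base axis. Payload 4.7 kg.
Tool frame: the origin (TCP) lies at the very end of the fingers, on their centre line; the grasp point (between the pads) lies 19 mm behind it; z points along the fingers, y is the line along which they close (so a half turn about z gives the same grasp; the last joint's range is limited). The gripper opens to 87 mm and grips with 3 to 60 N. Pads are 19 mm wide; open, the fingers measure 117 mm over their backs; the gripper's body (75 mm by 190 mm) begins 51 mm behind the grasp point.
Start: joints at [1.314, 0.321, -0.07, 1.45, 0.023, 1.371, -0.057], TCP at [0.174, -0.626, 0.223] pointing down, gripper open.
Joint ranges: [-2.86, 2.86], [-0.3, 2.09], [-1.38, 1.24], [0.06, 2.45], [-1.56, 4.7], [0.09, 2.05], [-2.69, 2.69]. Speed limits (rad/s): [2.57, 2.57, 3.14, 3.14, 3.14, 3.14, 3.14].

### API

Orientations are given as a unit quaternion [x, y, z, w].
In Python, from bench import r, cams gives the robot as it stands.
- The arm moves only by the tool play_rows, never from a script. Its argument "series" is a list that holds one entry, the list of rows, each a list of 4 numbers: the shift along the tool's x, y, z in cm, then the turn about the tool's z in rad. A call has exactly 5 rows; each row is the pose to reach, as a shift and turn from the pose commanded when the call began, along the tool's axes at that moment; what a row does not reach only later rows make up. A row lasts 1/12 s, in which the tool goes at most 41.7 mm and 7.16 degrees, less where a joint would pass 70% of its speed; a pose out of reach is approached as far as the arm can. A call with a gripper value outside its range is refused whole. "hand" is the finger opening in cm, from 0 to 8.7, set as the call begins (left out, the last holds). The fingers move at their own pace and stop on an object; the grip force is fixed at half the most. Time passes only in rows, so rows that repeat a pose let the fingers close, or fill a call up. It gives the time, the measured TCP pose, the force, the opening and the grip force at its end, in the units of the state.
- r.observe(): the state, without advancing time (a new reading comes with each control period).
- cams.grab_frame(name): name is "scene" or "top" or "wrist"; returns the picture (480x640x3 uint8, blue, green, red); there is no depth.
- cams.camera_params(name): a dict with "fx", "fy", "cx", "cy" (pixels), "pose" (4x4, takes a point from camera to world coordinates); the wrist camera has in their place "T_tool_cam" (4x4, takes a point from camera to tool coordinates, whose origin is the TCP and whose axes are the flange's). Camera axes: x right, y up, looking along -z (the intrinsics and any distortion apply to the point x, -y, -z); pixel columns grow to the right and rows downward; lengths in m; the calibration is good to about 2 mm. A picture is of the moment at which its call begins: read the wrist's pose just before it. camera_params takes no time and is no camera call.
- r.finish_job(): hands the job in; it is judged then, once.
The state is a dict: "time_s": time; "joint_pos": joint angles; "qd": joint speeds; "tau": joint torques, N m; "tcp_pos": TCP position; "tool_rot": TCP orientation; "force": force on the tool from outside, world axes, zero at the start; "moment": the same for the moment, N m; "opening": finger opening in m; "finger_force": force on a finger pad.
Only numpy, scipy, OpenCV 4.12 (cv2) and the standard library are available. Lean on these libraries where they do the work, as an engineer would, in place of code of your own. Each camera call takes 0.05 s, during which the arm holds its last target. There are 200 camera calls.

### The job

Lay out the jams for breakfast: take the three jam pots with coloured, slotted lids off the chrome caddy and set each one down gently, upright and centred, on the saucer whose rim has the same colour as its lid. Keep the pots upright, and leave the white-lidded sugar pot, the milk pitcher and the egg cup standing where they are.

Things in the scene. Friction and masses are not known exactly. Their poses are not given: they have to be found in the camera images.
- jam_red: Jam pot (strawberry): upright white porcelain cylinder 48 mm in diameter with a red lid (same 48 mm diameter, with a small dark slot at its edge and a red knob 16 mm wide). Pot 50 mm high, 58 mm with the lid, 68 mm to the top of the knob; lid and pot are one solid piece, 0.1 to 0.25 kg. Straight-sided from 6 to 58 mm above its foot. Origin: centre of the underside, z up. It starts on the upper tier of the caddy.
- jam_yellow: Jam pot (apricot): upright white porcelain cylinder 48 mm in diameter with a yellow lid (same 48 mm diameter, with a small dark slot at its edge and a yellow knob 16 mm wide). Pot 50 mm high, 58 mm with the lid, 68 mm to the top of the knob; lid and pot are one solid piece, 0.1 to 0.25 kg. Straight-sided from 6 to 58 mm above its foot. Origin: centre of the underside, z up. It starts on the upper tier of the caddy.
- jam_blue: Jam pot (blueberry): upright white porcelain cylinder 48 mm in diameter with a blue lid (same 48 mm diameter, with a small dark slot at its edge and a blue knob 16 mm wide). Pot 50 mm high, 58 mm with the lid, 68 mm to the top of the knob; lid and pot are one solid piece, 0.1 to 0.25 kg. Straight-sided from 6 to 58 mm above its foot. Origin: centre of the underside, z up. It starts on the upper tier of the caddy.
- saucer_red: Saucer, fixed on the table: round beige ceramic dish 120 mm in diameter with a red rim line and a thin red ring 72 mm across on its floor. Rim 15 mm high; flat floor about 80 mm across, 6 mm above the origin. Origin: centre of the underside, z up.
- saucer_yellow: Saucer, fixed on the table: round beige ceramic dish 120 mm in diameter with a yellow rim line and a thin yellow ring 72 mm across on its floor. Rim 15 mm high; flat floor about 80 mm across, 6 mm above the origin. Origin: centre of the underside, z up.
- saucer_blue: Saucer, fixed on the table: round beige ceramic dish 120 mm in diameter with a blue rim line and a thin blue ring 72 mm across on its floor. Rim 15 mm high; flat floor about 80 mm across, 6 mm above the origin. Origin: centre of the underside, z up.
- caddy: Two-tier round chrome caddy, a bystander. Upper tier: disc 236 mm in diameter, its surface 110 mm above the origin, edge rail to 117 mm, small finial 22 mm wide at the centre rising to 138 mm. Four pots stand on it, evenly spaced a quarter turn apart with their centres about 82 mm from the axis. Lower tier 270 mm in diameter. It stays in place on the table but turns stiffly about its vertical axis (needs 0.4 N m, about 5 N at the pots). Origin: centre of the underside, z up.
- sugar_pot: Sugar pot, a bystander: same size and shape as the jam pots, but its lid and knob are white and the lid has no slot. Stands on the upper tier among the jam pots. Origin: centre of the underside.
- pitcher: Small stainless milk pitcher, a bystander on the table: 56 mm in diameter, 75 mm high, loop handle on its own +y side reaching 49 mm from the axis. Origin: centre of the underside, z up.
- egg_cup: White egg cup with a brown egg (one solid piece), a bystander on the table: 50 mm in diameter, 76 mm high. Origin: centre of the underside.
There are look-alikes about, which are no part of the job. What is shaped like the jam_blue but green or turquoise is not meant.

How it is judged:
At the end, for the whole second after the job is handed in: Each jam pot stands at rest on the floor of the saucer of its own lid colour, its centre within 12 mm of the saucer centre, foot 3 to 8.5 mm above the saucer underside, tilted less than 0.08 rad; the sugar pot, pitcher and egg cup stand upright at rest within 20 mm of where they started (horizontal distance between jam_red and saucer_red below 0.012 m and z of jam_red in the frame of saucer_red between 0.003 and 0.0085 m and angle between each of jam_red, jam_yellow, jam_blue's own z axis and vertical below 0.08 rad and linear speed of each of jam_red, jam_yellow, jam_blue, sugar_pot, pitcher, egg_cup below 0.02 m/s and angular speed of each of jam_red, jam_yellow, jam_blue below 0.2 rad/s and horizontal distance between jam_yellow and saucer_yellow below 0.012 m and z of jam_yellow in the frame of saucer_yellow between 0.003 and 0.0085 m and horizontal distance between jam_blue and saucer_blue below 0.012 m and z of jam_blue in the frame of saucer_blue between 0.003 and 0.0085 m and distance of each of sugar_pot, pitcher, egg_cup from where it was at the start of the episode below 0.02 m and angle between each of sugar_pot, pitcher, egg_cup's own z axis and vertical below 0.1 rad); the robot touches nothing.
It fails at once if the sugar pot is pushed more than 20 mm from its place or tipped (distance of sugar_pot from where it was at the start of the episode above 0.02 m or angle between sugar_pot's own z axis and vertical above 0.35 rad).
It fails at once if the pitcher is pushed more than 20 mm from its place or tipped (distance of pitcher from where it was at the start of the episode above 0.02 m or angle between pitcher's own z axis and vertical above 0.35 rad).
It fails at once if the egg cup is pushed more than 20 mm from its place or tipped (distance of egg_cup from where it was at the start of the episode above 0.02 m or angle between egg_cup's own z axis and vertical above 0.35 rad).
It fails at once if a jam pot is tipped more than 35 degrees (angle between any of jam_red, jam_yellow, jam_blue's own z axis and vertical above 0.61 rad).
It fails at once if a jam pot is dropped or banged onto its saucer (still moving faster than 0.5 m/s when its foot is under 30 mm above the saucer underside) ((horizontal distance between jam_red and saucer_red below 0.05 m and z of jam_red in the frame of saucer_red below 0.03 m and linear speed of jam_red above 0.5 m/s) or (horizontal distance between jam_yellow and saucer_yellow below 0.05 m and z of jam_yellow in the frame of saucer_yellow below 0.03 m and linear speed of jam_yellow above 0.5 m/s) or (horizontal distance between jam_blue and saucer_blue below 0.05 m and z of jam_blue in the frame of saucer_blue below 0.03 m and linear speed of jam_blue above 0.5 m/s)).
It also fails if it takes over 96 s, if anything falls off the work surface, if the arm or the gripper's body presses on something with over 40 N, if the wrist force passes 120 N, or if a joint passes its speed limit or range.

## Working session

There is one attempt and no reset: what is moved stays moved. The work goes in short steps, Python scripts to look and compute and a tool call to move; the robot and the scene stay as the last step left them, time stands still between calls to the robot, and variables do not carry over. Pictures are saved under pics/ and viewed, at most 14 in all, crops included, and the job is handed in when it is done.

Besides the shell and the picture viewer there is one more tool, called as a command line: name --argument value ..., lists and objects as JSON in quotes. play_rows: Moves the arm, as the interface text tells. Its arguments: {"type":"object","properties":{"series":{"type":"array","items":{"type":"array","items":{"type":"array","items":{"type":"number"}}}},"hand":{"type":"number"}},"required":["series"]}

```bash
mkdir -p pics; ls; python3 - <<'E'
from bench import r,cams
import cv2,numpy as np
np.set_printoptions(precision=4,suppress=True)
for n in("top","scene"):
    cv2.imwrite(f"pics/{n}0.png",cams.grab_frame(n)); print(n,cams.camera_params(n))
print(cams.camera_params("wrist"));s=r.observe();print(s["tcp_pos"],s["tool_rot"],s["opening"],s["time_s"])
E
```

```text
pics
top {'fx': 580.6264545272654, 'fy': 580.6264545272654, 'cx': 326.22332886628845, 'cy': 236.71066897109284, 'pose': array([[-0.0248,  0.9842, -0.1751,  0.2119],
       [-0.9997, -0.0258, -0.0033, -0.0468],
       [-0.0077,  0.175 ,  0.9845,  1.4842],
       [ 0.    ,  0.    ,  0.    ,  1.    ]])}
scene {'fx': 586.468586086309, 'fy': 586.468586086309, 'cx': 318.99466181882553, 'cy': 238.32333123013998, 'pose': array([[-0.2814, -0.6657,  0.6911,  1.3952],
       [ 0.9596, -0.1919,  0.2059,  0.238 ],
       [-0.0045,  0.7211,  0.6928,  1.0173],
       [ 0.    ,  0.    ,  0.    ,  1.    ]])}
{'fx': 366.45403928584074, 'fy': 366.45403928584074, 'cx': 323.54890539430096, 'cy': 237.03581305927767, 'T_tool_cam': array([[ 0.0001,  0.9578,  0.2875,  0.0805],
       [ 1.    ,  0.0001, -0.0007,  0.0004],
       [-0.0007,  0.2875, -0.9578, -0.1625],
       [ 0.    ,  0.    ,  0.    ,  1.    ]])}
[ 0.1737 -0.6258  0.2216] [ 0.9908  0.135  -0.0002 -0.0009] 0.086838156512206 0.1
```

View pics/top0.png

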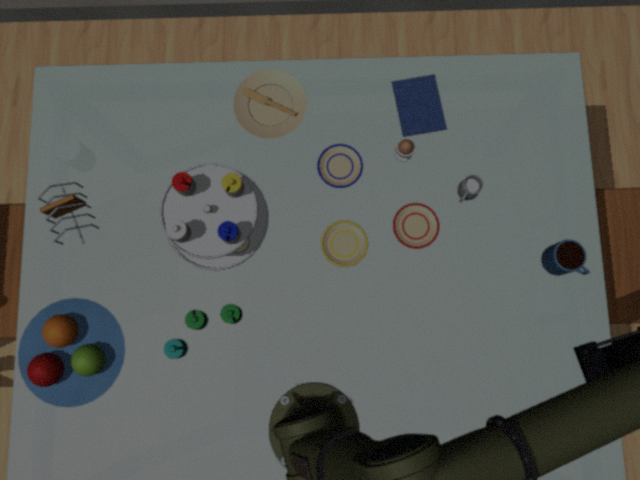

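View pics/scene0.png

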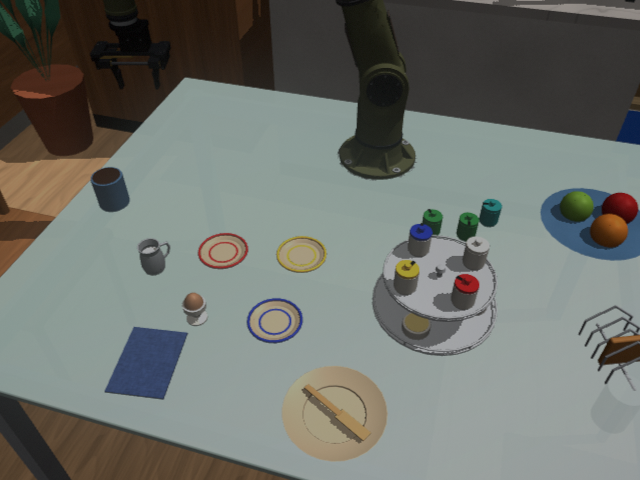

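Top view candidates: red lid (183,183), yellow (232,183) and blue (229,231) stand on the caddy, with the white sugar pot at (178,232). The look-alikes, green (196,319) and (231,313) and turquoise (175,348), stand on the table, so they are not meant. Saucers: blue (340,166), yellow (345,243), red (416,226). I'll measure these and make a confirming crop.

```bash
cat > h.py <<'E'
import cv2,numpy as np
from bench import r,cams
np.set_printoptions(precision=4,suppress=True)
from scipy.spatial.transform import Rotation as R
def ray(name,uv,pose=None):
    p=cams.camera_params(name); T=p["pose"] if pose is None else pose
    d=T[:3,:3]@np.array([(uv[0]-p["cx"])/p["fx"],-(uv[1]-p["cy"])/p["fy"],-1]); return T[:3,3],d
def onz(name,uv,z,pose=None):
    o,d=ray(name,uv,pose); return (o+d*(z-o[2])/d[2])
HUE={"red":[(0,8),(172,180)],"yellow":[(20,35)],"blue":[(105,130)]}
def mask(im,c,s=110,v=60):
    h=cv2.cvtColor(im,cv2.COLOR_BGR2HSV); m=np.zeros(im.shape[:2],np.uint8)
    for a,b in HUE[c]: m|=cv2.inRange(h,(a,s,v),(b,255,255))
    return m
def box(m,x0,y0,x1,y1):
    o=np.zeros_like(m);o[y0:y1,x0:x1]=m[y0:y1,x0:x1];return o
def wpose():
    s=r.observe(); T=np.eye(4);T[:3,:3]=R.from_quat(s["tool_rot"]).as_matrix();T[:3,3]=s["tcp_pos"]
    return T@cams.camera_params("wrist")["T_tool_cam"],s
def delta(target,yaw=None):
    "shift in tool axes (cm) to world target; turn so that tool x points at yaw"
    s=r.observe(); M=R.from_quat(s["tool_rot"]).as_matrix()
    d=M.T@(np.array(target)-s["tcp_pos"])*100
    cur=np.arctan2(M[1,0],M[0,0])
    t=0 if yaw is None else -((yaw-cur+np.pi/2)%np.pi-np.pi/2)
    return d.round(2),round(float(t),3),round(float(cur),3)
E
python3 - <<'E'
from h import *
t=cv2.imread("pics/top0.png");s=cv2.imread("pics/scene0.png")
def hullc(m):
    p=cv2.findNonZero(m);h=cv2.convexHull(p);e=cv2.fitEllipse(h);return np.array(e[0]),e[1],len(p)
sb={"red":((380,190,455,260),(190,225,255,275)),"yellow":((310,210,380,275),(270,230,335,275)),"blue":((310,135,368,195),(240,290,310,348))}
for c in sb:
    for n,im,b in(("top",t,sb[c][0]),("scene",s,sb[c][1])):
        e=hullc(box(mask(im,c,80),*b));print("saucer",c,n,e,onz(n,e[0],.015))
lb={"red":((165,165,200,200),(450,270,485,300)),"yellow":((215,168,250,200),(392,255,425,285)),"blue":((212,215,245,250),(405,222,435,248))}
for c in lb:
    for n,im,b in(("top",t,lb[c][0]),("scene",s,lb[c][1])):
        m=box(mask(im,c,110),*b);x=cv2.boundingRect(m);e=hullc(m);print("lid",c,n,x,e,onz(n,e[0],.164))
a=cv2.resize(t[155:275,150:270],(560,560),interpolation=cv2.INTER_CUBIC);cv2.imwrite("pics/crop1.png",a)
E
```

```text
saucer red top (array([415.5096, 225.412 ]), (45.06642150878906, 46.303497314453125), 471) [ 0.4967 -0.2726  0.015 ]
saucer red scene (array([222.5742, 250.3444]), (34.86765670776367, 49.697811126708984), 434) [ 0.5001 -0.2721  0.015 ]
saucer yellow top (array([343.9148, 243.3295]), (45.74479675292969, 46.4188117980957), 605) [ 0.4548 -0.0869  0.015 ]
saucer yellow scene (array([301.132 , 253.7551]), (35.95509338378906, 49.689613342285156), 573) [ 0.4585 -0.086   0.015 ]
saucer blue top (array([339.497 , 165.4915]), (43.70610046386719, 45.26628112792969), 311) [ 0.6623 -0.0815  0.015 ]
saucer blue scene (array([274.4342, 320.0187]), (44.20125198364258, 55.39354705810547), 496) [ 0.6658 -0.0806  0.015 ]
lid red top (172, 172, 20, 20) (array([181.3652, 181.4822]), (18.81328773498535, 19.978708267211914), 281) [0.5876 0.2951 0.164 ]
lid red scene (455, 274, 24, 20) (array([466.633, 283.27 ]), (18.15414047241211, 24.33662223815918), 344) [0.5854 0.2954 0.164 ]
lid yellow top (222, 174, 20, 19) (array([231.5099, 182.6179]), (18.701366424560547, 19.363082885742188), 282) [0.5817 0.177  0.164 ]
lid yellow scene (396, 260, 23, 19) (array([407.0237, 269.0078]), (18.6142520904541, 23.146785736083984), 343) [0.58   0.1775 0.164 ]
lid blue top (218, 221, 20, 20) (array([227.4837, 230.6419]), (18.93971824645996, 19.532787322998047), 284) [0.467  0.1859 0.164 ]
lid blue scene (410, 224, 23, 16) (array([421.0589, 231.2278]), (15.802774429321289, 22.514503479003906), 280) [0.463  0.1866 0.164 ]
```

View pics/crop1.png

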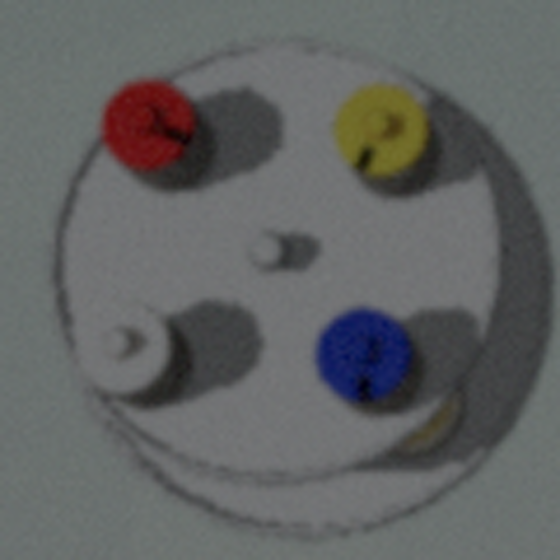

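The crop confirms it: red, yellow and blue lids with dark slots at crop (150,125), (380,130) and (363,355). The white one at (122,345) has no slot and is the sugar pot. Now I'll move toward the caddy, turning tool x to world +y.

play_rows --series '[[[3.4, -1.9, -0.4, -0.12], [6.8, -3.8, -0.8, -0.24], [10.2, -5.7, -1.2, -0.36], [13.6, -7.6, -1.6, -0.48], [17, -9.5, -2, -0.6]]]' --hand 8.7

```text
time_s: 0.52
tcp_pos: [0.3131, -0.4876, 0.2423]
tool_rot: [0.906, 0.424, -0.0, -0.0]
force: [0.5, -0.4, 0.7]
opening: 0.0872
finger_force: 0.0
```

play_rows --series '[[[3.9, 0.3, -0.4, -0.12], [7.8, 0.6, -0.8, -0.24], [11.7, 0.9, -1.2, -0.36], [15.6, 1.2, -1.6, -0.48], [19.5, 1.5, -2, -0.6]]]'

```text
time_s: 0.93
tcp_pos: [0.4501, -0.3481, 0.2625]
tool_rot: [0.74, 0.673, -0.0, -0.0]
force: [0.6, -0.9, -0.4]
opening: 0.0871
finger_force: 0.0
```

```bash
python3 - <<'E'
from h import *
s=r.observe();print(s["tcp_pos"],s["time_s"],s["joint_pos"],s["force"]);print(delta([.465,.186,.235],np.pi/2))
E
```

```text
[ 0.4501 -0.3481  0.2625] 0.9333 [ 0.9966  0.157  -0.4314  1.5842  0.0666  1.4153  0.4653] [ 0.6203 -0.903  -0.4312]
(array([53.32, -3.54,  2.75]), -0.094, 1.477)
```

play_rows --series '[[[3.5, -0.2, 0, -0.02], [7, -0.5, 0, -0.04], [10.6, -0.7, 0, -0.06], [14.2, -1, 0, -0.08], [17.8, -1.2, 0, -0.094]]]'

```text
time_s: 1.35
tcp_pos: [0.4546, -0.1697, 0.2621]
tool_rot: [0.709, 0.705, -0.0, -0.0]
force: [-0.1, -0.3, -0.0]
opening: 0.087
finger_force: 0.0
```

play_rows --series '[[[3.5, 0.1, 0, 0], [7, 0.2, 0, 0], [10.6, 0.3, 0, 0], [14.2, 0.4, 0, 0], [17.8, 0.5, 0, 0]]]'

```text
time_s: 1.77
tcp_pos: [0.4607, 0.0081, 0.2623]
tool_rot: [0.709, 0.705, -0.0, 0.0]
force: [-0.2, -0.7, -0.9]
opening: 0.0869
finger_force: 0.0
```

play_rows --series '[[[3.5, 0.1, 0.5, 0], [7, 0.2, 1, 0], [10.6, 0.3, 1.5, 0], [14.2, 0.4, 2, 0], [17.8, 0.5, 2.5, 0]]]'

```text
time_s: 2.18
tcp_pos: [0.4669, 0.1858, 0.2373]
tool_rot: [0.709, 0.705, -0.0, 0.001]
force: [1.3, 0.6, 0.3]
opening: 0.0869
finger_force: 0.0
```

```bash
python3 - <<'E'
from h import *
P,s=wpose();im=cams.grab_frame("wrist");cv2.imwrite("pics/w1.png",im)
print(s["tcp_pos"],s["time_s"],s["joint_pos"]);print(delta([.465,.186,.131],np.pi/2))
for c in("blue","yellow","red"):
    m=mask(im,c,100); n,l,st,ce=cv2.connectedComponentsWithStats(m)
    for i in range(1,n):
        if st[i,4]>300: print(c,st[i],ce[i],onz("wrist",ce[i],.166,P))
E
```

```text
[0.4669 0.1858 0.2373] 2.1833 [ 0.5404  0.0511 -0.99    1.7595  0.045   1.354  -0.4652]
(array([-0.91, -0.  , 10.58]), 0.003, 1.573)
blue [ 289  213   70   64 3351] [324.5655 244.0928] [0.4692 0.1895 0.166 ]
yellow [ 457  222   72   64 3364] [492.8671 254.9177] [0.583  0.1811 0.166 ]
yellow [505 310  35  64 827] [526.9807 342.2152] [0.6165 0.1133 0.166 ]
yellow [ 270  372  370   39 4272] [449.5485 396.1976] [0.5644 0.0663 0.166 ]
red [ 486   25   85   85 5192] [528.204   65.4345] [0.5887 0.2983 0.166 ]
```

View pics/w1.png

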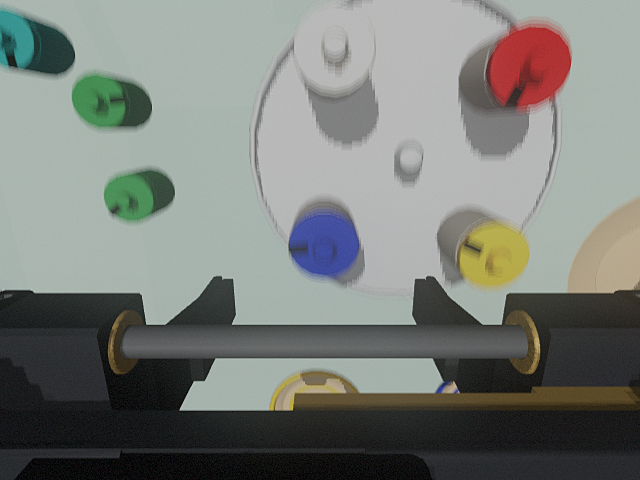

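The wrist view shows blue (324,244), yellow (493,255), red (528,65) and white (335,45), matching the layout. The arm was still settling, so I'll measure again at rest.

```bash
cat >> h.py <<'E'
def lids(tag=None):
    P,s=wpose();im=cams.grab_frame("wrist")
    if tag: cv2.imwrite(f"pics/{tag}.png",im)
    for c in HUE:
        m=mask(im,c,100); m[290:]=0; n,l,st,ce=cv2.connectedComponentsWithStats(m)
        for i in range(1,n):
            if st[i,4]>1500: 
                e=cv2.fitEllipse(cv2.convexHull(cv2.findNonZero((l==i).astype(np.uint8)))); print(c,st[i],e[0],onz("wrist",e[0],.167,P))
    print(s["tcp_pos"],s["time_s"])
E
python3 - <<'E'
from h import *
cams.grab_frame("wrist");lids();print(delta([.465,.186,.131],np.pi/2))
E
```

```text
red [ 489   43   85   85 5302] (531.2470703125, 85.09931945800781) [0.5884 0.2947 0.167 ]
yellow [ 458  237   73   53 2997] (493.95880126953125, 269.54766845703125) [0.5824 0.1782 0.167 ]
blue [ 292  225   70   65 3439] (326.5789794921875, 257.6700134277344) [0.4686 0.1862 0.167 ]
[0.465  0.1913 0.2369] 2.2833
(array([-0.18, -0.07, 10.6 ]), 0.001, 1.572)
```

Blue's position agrees across three views (≈.467, .186). I'll descend and grip.

play_rows --series '[[[-0.1, 0.1, 2.5, 0], [-0.1, 0.1, 5, 0], [-0.1, 0.1, 7.5, 0], [-0.1, 0.1, 9.5, 0], [-0.1, 0.1, 10.6, 0]]]'

```text
time_s: 2.75
tcp_pos: [0.4671, 0.1809, 0.1289]
tool_rot: [0.71, 0.704, -0.002, -0.001]
force: [0.1, 0.6, 1.2]
opening: 0.0869
finger_force: 0.0
```

play_rows --series '[[[0, 0, 0, 0], [0, 0, 0, 0], [0, 0, 0, 0], [0, 0, 0, 0], [0, 0, 0, 0]]]'

```text
time_s: 3.17
tcp_pos: [0.4692, 0.1835, 0.1327]
tool_rot: [0.709, 0.705, 0.001, 0.001]
force: [0.2, -1.0, 0.1]
opening: 0.0874
finger_force: 0.0
```

play_rows --series '[[[0, 0, 0, 0], [0, 0, 0, 0], [0, 0, 0, 0], [0, 0, 0, 0], [0, 0, 0, 0]]]' --hand 3.5

```text
time_s: 3.58
tcp_pos: [0.4683, 0.1834, 0.1315]
tool_rot: [0.709, 0.705, -0.0, 0.0]
force: [-0.3, 0.6, -0.1]
opening: 0.0614
finger_force: 0.0
```

play_rows --series '[[[0, 0, 0, 0], [0, 0, 0, 0], [0, 0, 0, 0], [0, 0, 0, 0], [0, 0, 0, 0]]]'

```text
time_s: 4.0
tcp_pos: [0.468, 0.1834, 0.1314]
tool_rot: [0.709, 0.705, -0.0, -0.0]
force: [-0.8, 0.1, 0.7]
opening: 0.0469
finger_force: 30.0
```

play_rows --series '[[[0, 0, -1, 0], [0, 0, -3, 0], [0, 0, -5, 0], [0, 0, -7, 0], [0, 0, -8, 0]]]'

```text
time_s: 4.42
tcp_pos: [0.4694, 0.184, 0.2142]
tool_rot: [0.709, 0.705, 0.001, 0.001]
force: [0.6, 0.5, -1.7]
opening: 0.0477
finger_force: 30.0
```

play_rows --series '[[[-1.5, 1.1, 0, 0], [-4, 2.9, 0, 0], [-6.7, 4.9, 0, 0], [-9.4, 6.9, 0, 0], [-12, 8.8, 0, 0]]]'

```text
time_s: 4.83
tcp_pos: [0.5564, 0.0601, 0.2107]
tool_rot: [0.71, 0.705, -0.001, 0.0]
force: [-0.3, -0.1, -1.6]
opening: 0.0472
finger_force: 30.0
```

play_rows --series '[[[-2.7, 2, 1, 0], [-5.4, 4, 3, 0], [-8.1, 6, 5, 0], [-10.8, 8, 7, 0], [-12.8, 9.4, 8, 0]]]'

```text
time_s: 5.25
tcp_pos: [0.6483, -0.0706, 0.1269]
tool_rot: [0.71, 0.704, -0.002, -0.001]
force: [-0.6, -0.3, -3.2]
opening: 0.0472
finger_force: 30.0
```

play_rows --series '[[[-1, 0.7, 1, 0], [-1.6, 1.2, 1.5, 0], [-1.9, 1.4, 2, 0], [-1.9, 1.4, 2, 0], [-1.9, 1.4, 2, 0]]]'

```text
time_s: 5.67
tcp_pos: [0.6624, -0.0827, 0.1121]
tool_rot: [0.708, 0.706, 0.0, -0.0]
force: [0.2, -0.3, -2.2]
opening: 0.0472
finger_force: 30.0
```

```bash
python3 - <<'E'
from h import *
for i in range(3):t=cams.grab_frame("top")
s=r.observe();print(s["tcp_pos"],s["time_s"],s["force"],s["opening"]);print(delta([.665,-.084,.0285],np.pi/2))
cv2.imwrite("pics/top1.png",cv2.resize(t[120:320,140:480],None,fx=2.2,fy=2.2))
E
```

```text
[ 0.6629 -0.0831  0.1128] 5.8167 [-0.7244 -0.1486 -3.3612] 0.047284554409495916
(array([-0.09,  0.2 ,  8.44]), -0.004, 1.567)
```

View pics/top1.png

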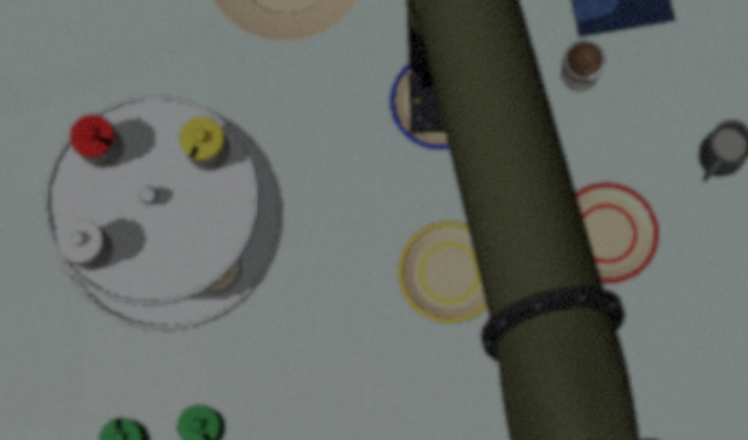

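The blue pot is off the caddy and the other three have not moved. The hand is over the blue saucer (430,105). I'll lower it.

play_rows --series '[[[-0.1, 0.1, 2, 0], [-0.1, 0.1, 4, 0], [-0.1, 0.1, 5.5, 0], [-0.1, 0.1, 6.4, 0], [-0.1, 0.1, 7, 0]]]'

```text
time_s: 6.23
tcp_pos: [0.663, -0.0853, 0.0405]
tool_rot: [0.709, 0.705, -0.0, -0.001]
force: [-0.5, -0.1, -2.2]
opening: 0.0469
finger_force: 30.0
```

play_rows --series '[[[0, 0, 0.4, 0], [0, 0, 0.8, 0], [0, 0, 1.1, 0], [0, 0, 1.4, 0], [0, 0, 1.4, 0]]]'

```text
time_s: 6.65
tcp_pos: [0.6641, -0.0858, 0.0277]
tool_rot: [0.709, 0.705, 0.0, 0.0]
force: [-0.4, -0.9, -2.6]
opening: 0.0474
finger_force: 30.0
```

play_rows --series '[[[0, 0, 0, 0], [0, 0, 0, 0], [0, 0, 0, 0], [0, 0, 0, 0], [0, 0, 0, 0]]]'

```text
time_s: 7.07
tcp_pos: [0.6637, -0.0858, 0.0276]
tool_rot: [0.709, 0.705, -0.0, 0.0]
force: [-0.4, -0.2, -2.0]
opening: 0.0473
finger_force: 30.0
```

play_rows --series '[[[0.1, 0, 0.04, 0], [0.1, 0, 0.08, 0], [0.1, 0, 0.12, 0], [0.1, 0, 0.15, 0], [0.1, 0, 0.15, 0]]]'

```text
time_s: 7.48
tcp_pos: [0.6638, -0.0857, 0.0275]
tool_rot: [0.709, 0.705, -0.001, 0.001]
force: [-3.8, -2.9, 6.8]
opening: 0.0471
finger_force: 30.0
```

play_rows --series '[[[0, 0, 0, 0], [0, 0, 0, 0], [0, 0, 0, 0], [0, 0, 0, 0], [0, 0, 0, 0]]]'

```text
time_s: 7.9
tcp_pos: [0.6638, -0.0857, 0.0275]
tool_rot: [0.709, 0.705, -0.001, 0.001]
force: [-3.1, -1.7, 6.7]
opening: 0.0477
finger_force: 30.0
```

Contact at TCP z 0.0275. I'll release and rise.

play_rows --series '[[[0, 0, 0, 0], [0, 0, 0, 0], [0, 0, 0, 0], [0, 0, 0, 0], [0, 0, 0, 0]]]' --hand 8.7

```text
time_s: 8.32
tcp_pos: [0.6637, -0.0844, 0.0258]
tool_rot: [0.709, 0.705, 0.0, -0.0]
force: [0.3, -0.5, -0.9]
opening: 0.0727
finger_force: 0.0
```

play_rows --series '[[[0, 0, 0, 0], [0, 0, 0, 0], [0, 0, 0, 0], [0, 0, 0, 0], [0, 0, 0, 0]]]'

```text
time_s: 8.73
tcp_pos: [0.6637, -0.0848, 0.026]
tool_rot: [0.709, 0.705, -0.0, 0.0]
force: [-0.0, 0.1, 0.2]
opening: 0.0868
finger_force: 0.0
```

play_rows --series '[[[0, 0, -2, 0], [0, 0, -5, 0], [0, 0, -8.5, 0], [0, 0, -12, 0], [0, 0, -15.5, 0]]]'

```text
time_s: 9.15
tcp_pos: [0.6634, -0.0846, 0.1826]
tool_rot: [0.709, 0.705, -0.0, -0.0]
force: [0.7, -0.7, 0.3]
opening: 0.0869
finger_force: 0.0
```

play_rows --series '[[[2, -0.6, -1, 0], [5.5, -1.8, -2, 0], [9.1, -3, -3, 0], [12.7, -4.1, -4, 0], [16.3, -5.3, -5, 0]]]'

```text
time_s: 9.57
tcp_pos: [0.6107, 0.0803, 0.2314]
tool_rot: [0.709, 0.705, -0.0, 0.0]
force: [0.8, 0.7, -0.5]
opening: 0.0869
finger_force: 0.0
```

play_rows --series '[[[2, -0.6, 0, 0], [4, -1.3, 0, 0], [6, -1.8, 0, 0], [8, -2.2, 0, 0], [9, -2.5, 0, 0]]]'

```text
time_s: 9.98
tcp_pos: [0.5857, 0.1724, 0.2311]
tool_rot: [0.708, 0.706, 0.0, -0.0]
force: [0.7, -0.2, 0.0]
opening: 0.087
finger_force: 0.0
```

```bash
python3 - <<'E'
from h import *
for i in range(3):cams.grab_frame("top")
lids();t=cams.grab_frame("scene");s=r.observe();print(s["force"])
cv2.imwrite("pics/sc1.png",cv2.resize(t[170:370,120:520],None,fx=1.9,fy=1.9))
print(delta([.582,.178,.131],np.pi/2))
E
```

```text
red [ 282    0   85   87 5720] (324.38092041015625, 38.670230865478516) [0.5894 0.2949 0.167 ]
yellow [ 279  205   74   71 3811] (315.715576171875, 239.99851989746094) [0.5834 0.1781 0.167 ]
[0.5869 0.1692 0.2309] 10.1333
[-0.0656 -0.1086 -0.5063]
(array([ 1.13, -0.59,  9.97]), -0.008, 1.563)
```

View pics/sc1.png

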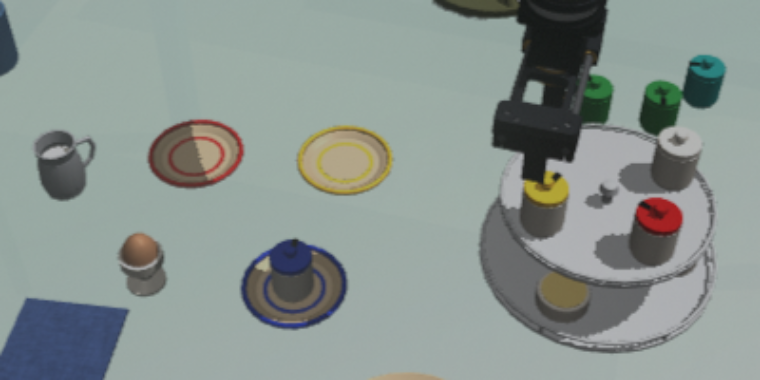

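The blue pot stands upright inside the ring of its saucer at (292,285). Next I'll pick yellow at (.583, .178).

play_rows --series '[[[0.5, -0.2, 0, 0], [1.1, -0.5, 1.5, 0], [1.1, -0.5, 3.5, 0], [1.1, -0.5, 5.5, 0], [1.1, -0.5, 7, 0]]]'

```text
time_s: 10.65
tcp_pos: [0.5821, 0.1784, 0.1594]
tool_rot: [0.71, 0.704, -0.001, -0.0]
force: [1.0, -0.9, -0.7]
opening: 0.0868
finger_force: 0.0
```

play_rows --series '[[[0, 0, 1.2, 0], [0, 0, 2.2, 0], [0, 0, 3, 0], [0, 0, 3, 0], [0, 0, 3, 0]]]'

```text
time_s: 11.07
tcp_pos: [0.5824, 0.1797, 0.1311]
tool_rot: [0.709, 0.705, 0.0, -0.0]
force: [-0.8, -0.2, 0.2]
opening: 0.0871
finger_force: 0.0
```

play_rows --series '[[[0, 0, 0, 0], [0, 0, 0, 0], [0, 0, 0, 0], [0, 0, 0, 0], [0, 0, 0, 0]]]' --hand 3.5

```text
time_s: 11.48
tcp_pos: [0.5824, 0.1798, 0.1314]
tool_rot: [0.709, 0.705, 0.0, 0.0]
force: [0.3, 0.2, -0.2]
opening: 0.0615
finger_force: 0.0
```

play_rows --series '[[[0, 0, 0, 0], [0, 0, 0, 0], [0, 0, 0, 0], [0, 0, 0, 0], [0, 0, 0, 0]]]'

```text
time_s: 11.9
tcp_pos: [0.5822, 0.1797, 0.1311]
tool_rot: [0.709, 0.705, -0.0, 0.0]
force: [-1.0, -0.7, 0.9]
opening: 0.0474
finger_force: 30.0
```

play_rows --series '[[[0, 0, -1, 0], [0, 0, -3, 0], [0, 0, -5, 0], [0, 0, -7, 0], [0, 0, -8, 0]]]'

```text
time_s: 12.32
tcp_pos: [0.5831, 0.1804, 0.2139]
tool_rot: [0.709, 0.705, 0.001, 0.001]
force: [0.3, 0.3, -1.4]
opening: 0.0478
finger_force: 30.0
```

play_rows --series '[[[-1.5, -0.7, 0, 0], [-4, -1.9, 0, 0], [-6.7, -3.2, 0, 0], [-9.4, -4.5, 0, 0], [-12, -5.7, 0, 0]]]'

```text
time_s: 12.73
tcp_pos: [0.5235, 0.0589, 0.2107]
tool_rot: [0.709, 0.705, -0.0, -0.0]
force: [1.2, -0.6, -1.2]
opening: 0.0476
finger_force: 30.0
```

play_rows --series '[[[-2.7, -1.3, 1, 0], [-5.4, -2.6, 3, 0], [-8.1, -3.9, 5, 0], [-10.8, -5.1, 7, 0], [-12.8, -6, 8, 0]]]'

```text
time_s: 13.15
tcp_pos: [0.4608, -0.07, 0.1288]
tool_rot: [0.71, 0.704, -0.002, -0.001]
force: [0.5, -0.1, -2.3]
opening: 0.0474
finger_force: 30.0
```

play_rows --series '[[[-1, -0.4, 1, 0], [-1.5, -0.7, 2, 0], [-1.7, -0.8, 3, 0], [-1.7, -0.8, 3.5, 0], [-1.7, -0.8, 3.5, 0]]]'

```text
time_s: 13.57
tcp_pos: [0.4556, -0.0828, 0.095]
tool_rot: [0.708, 0.706, 0.0, -0.001]
force: [-0.6, -1.2, -2.1]
opening: 0.0477
finger_force: 30.0
```

play_rows --series '[[[0, 0, 1, 0], [0, 0, 2, 0], [0, 0, 3, 0], [0, 0, 4, 0], [0, 0, 4.5, 0]]]'

```text
time_s: 13.98
tcp_pos: [0.4548, -0.084, 0.0492]
tool_rot: [0.709, 0.705, -0.0, -0.001]
force: [0.6, -0.6, -1.7]
opening: 0.0475
finger_force: 30.0
```

```bash
python3 - <<'E'
from h import *
for i in range(3):cams.grab_frame("top")
s=r.observe();print(s["tcp_pos"],s["force"],delta([.457,-.085,.0275],np.pi/2))
E
```

```text
[ 0.4553 -0.0842  0.0504] [ 0.329   0.2765 -2.5852] (array([-0.08,  0.17,  2.29]), -0.006, 1.565)
```

play_rows --series '[[[-0.1, 0.2, 0.7, 0], [-0.1, 0.2, 1.3, 0], [-0.1, 0.2, 1.8, 0], [-0.1, 0.2, 2.1, 0], [-0.1, 0.2, 2.2, 0]]]'

```text
time_s: 14.55
tcp_pos: [0.4572, -0.0855, 0.0283]
tool_rot: [0.709, 0.705, -0.0, -0.001]
force: [0.7, 0.5, -2.5]
opening: 0.0477
finger_force: 30.0
```

play_rows --series '[[[0, 0, 0.04, 0], [0, 0, 0.08, 0], [0, 0, 0.12, 0], [0, 0, 0.15, 0], [0, 0, 0.15, 0]]]'

```text
time_s: 14.97
tcp_pos: [0.4578, -0.0856, 0.0276]
tool_rot: [0.709, 0.705, -0.0, 0.0]
force: [-1.0, 0.1, -1.8]
opening: 0.0474
finger_force: 30.0
```

play_rows --series '[[[0, 0, 0.03, 0], [0, 0, 0.06, 0], [0, 0, 0.09, 0], [0, 0, 0.12, 0], [0, 0, 0.12, 0]]]'

```text
time_s: 15.38
tcp_pos: [0.4578, -0.0856, 0.027]
tool_rot: [0.709, 0.705, -0.0, 0.0]
force: [-2.0, 0.6, 6.2]
opening: 0.0476
finger_force: 30.0
```

Contact. I'll release and go to red.

play_rows --series '[[[0, 0, 0, 0], [0, 0, 0, 0], [0, 0, 0, 0], [0, 0, 0, 0], [0, 0, 0, 0]]]' --hand 8.7

```text
time_s: 15.8
tcp_pos: [0.4577, -0.0856, 0.0263]
tool_rot: [0.709, 0.705, 0.0, 0.0]
force: [1.0, 0.8, -0.3]
opening: 0.0731
finger_force: 0.0
```

play_rows --series '[[[0, 0, 0, 0], [0, 0, 0, 0], [0, 0, 0, 0], [0, 0, 0, 0], [0, 0, 0, 0]]]'

```text
time_s: 16.22
tcp_pos: [0.4577, -0.0856, 0.0263]
tool_rot: [0.709, 0.705, -0.0, 0.0]
force: [0.8, -0.5, -0.0]
opening: 0.0867
finger_force: 0.0
```

play_rows --series '[[[0, 0, -2, 0], [0, 0, -5, 0], [0, 0, -8.5, 0], [0, 0, -12, 0], [0, 0, -15.5, 0]]]'

```text
time_s: 16.63
tcp_pos: [0.4573, -0.0852, 0.1829]
tool_rot: [0.709, 0.705, -0.0, -0.0]
force: [0.8, -0.1, 0.3]
opening: 0.0869
finger_force: 0.0
```

play_rows --series '[[[2, 0.8, -2, 0], [5, 1.7, -4, 0], [8, 2.7, -5, 0], [11.4, 3.9, -5, 0], [14.8, 5.1, -5, 0]]]'

```text
time_s: 17.05
tcp_pos: [0.5105, 0.0631, 0.2326]
tool_rot: [0.71, 0.704, 0.0, 0.002]
force: [0.2, 0.6, 0.4]
opening: 0.0868
finger_force: 0.0
```

play_rows --series '[[[3.4, 1.2, 0, 0], [6.8, 2.3, 0, 0], [10.2, 3.5, 0, 0], [13.6, 4.6, 0, 0], [16.6, 5.7, 0, 0]]]'

```text
time_s: 17.47
tcp_pos: [0.5678, 0.23, 0.2309]
tool_rot: [0.709, 0.705, -0.0, -0.0]
force: [0.6, 0.4, 0.6]
opening: 0.087
finger_force: 0.0
```

play_rows --series '[[[2.5, 0.8, 0, 0], [4.5, 1.5, 0, 0], [6, 2, 0, 0], [6.7, 2.2, 0, 0], [6.7, 2.2, 0, 0]]]'

```text
time_s: 17.88
tcp_pos: [0.5893, 0.2966, 0.2308]
tool_rot: [0.708, 0.706, -0.0, -0.001]
force: [-0.7, -0.5, 0.2]
opening: 0.0867
finger_force: 0.0
```

```bash
python3 - <<'E'
from h import *
for i in range(3):t=cams.grab_frame("top")
lids();print(delta([.588,.295,.131],np.pi/2))
cv2.imwrite("pics/top2.png",cv2.resize(t[120:320,140:500],None,fx=2.2,fy=2.2))
E
```

```text
red [ 284  215   72   70 3758] (319.8249206542969, 248.9935302734375) [0.5893 0.2958 0.167 ]
[0.5901 0.2932 0.2313] 18.0333
(array([ 0.22, -0.23, 10.04]), -0.008, 1.563)
```

View pics/top2.png

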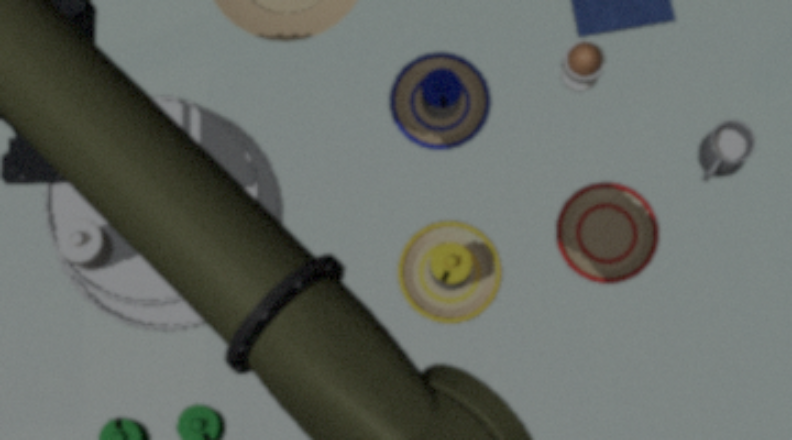

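Blue (441,90) and yellow (452,263) stand in their saucers, and the sugar pot, egg cup and pitcher have not moved. Now I'll grip red.

play_rows --series '[[[0.1, -0.1, 1, 0], [0.2, -0.2, 2.5, 0], [0.2, -0.2, 4.5, 0], [0.2, -0.2, 6, 0], [0.2, -0.2, 7, 0]]]'

```text
time_s: 18.5
tcp_pos: [0.5873, 0.2948, 0.1589]
tool_rot: [0.71, 0.705, -0.001, 0.0]
force: [-0.0, -0.4, -0.8]
opening: 0.087
finger_force: 0.0
```

play_rows --series '[[[0, 0, 1.2, 0], [0, 0, 2.2, 0], [0, 0, 3, 0], [0, 0, 3, 0], [0, 0, 3, 0]]]'

```text
time_s: 18.92
tcp_pos: [0.5879, 0.2966, 0.1311]
tool_rot: [0.709, 0.705, -0.0, -0.0]
force: [-0.3, 0.3, -0.5]
opening: 0.0873
finger_force: 0.0
```

play_rows --series '[[[0, 0, 0, 0], [0, 0, 0, 0], [0, 0, 0, 0], [0, 0, 0, 0], [0, 0, 0, 0]]]' --hand 3.5

```text
time_s: 19.33
tcp_pos: [0.5881, 0.2968, 0.1316]
tool_rot: [0.709, 0.705, 0.0, 0.0]
force: [0.5, 0.2, 0.7]
opening: 0.0615
finger_force: 0.0
```

play_rows --series '[[[0, 0, 0, 0], [0, 0, 0, 0], [0, 0, 0, 0], [0, 0, 0, 0], [0, 0, 0, 0]]]'

```text
time_s: 19.75
tcp_pos: [0.588, 0.2967, 0.1314]
tool_rot: [0.709, 0.705, -0.0, 0.0]
force: [-0.7, -1.1, 0.6]
opening: 0.0473
finger_force: 30.0
```

play_rows --series '[[[0, 0, -1, 0], [0, 0, -3, 0], [0, 0, -5, 0], [0, 0, -7, 0], [0, 0, -8, 0]]]'

```text
time_s: 20.17
tcp_pos: [0.5886, 0.2975, 0.2144]
tool_rot: [0.709, 0.705, 0.002, 0.0]
force: [-0.5, 1.0, -0.8]
opening: 0.0474
finger_force: 30.0
```

play_rows --series '[[[-1.5, -0.2, 0, 0], [-4, -0.6, 0, 0], [-7, -1.1, 0, 0], [-10.2, -1.6, 0, 0], [-13.4, -2.1, 0, 0]]]'

```text
time_s: 20.58
tcp_pos: [0.5654, 0.1618, 0.211]
tool_rot: [0.709, 0.705, -0.0, -0.0]
force: [0.2, -0.6, -1.4]
opening: 0.0477
finger_force: 30.0
```

play_rows --series '[[[-3.2, -0.5, 0, 0], [-6.4, -1, 0, 0], [-9.6, -1.5, 0, 0], [-12.8, -2, 0, 0], [-16, -2.5, 0, 0]]]'

```text
time_s: 21.0
tcp_pos: [0.5395, 0.0015, 0.2113]
tool_rot: [0.709, 0.705, -0.0, 0.0]
force: [1.0, -0.8, -2.5]
opening: 0.0471
finger_force: 30.0
```

play_rows --series '[[[-3.2, -0.5, 0, 0], [-6.4, -1, 0, 0], [-9.6, -1.5, 0, 0], [-12.8, -2, 0, 0], [-16, -2.5, 0, 0]]]'

```text
time_s: 21.42
tcp_pos: [0.5135, -0.1583, 0.2114]
tool_rot: [0.709, 0.705, -0.0, 0.0]
force: [1.0, 0.5, -0.5]
opening: 0.0478
finger_force: 30.0
```

play_rows --series '[[[-3.2, -0.5, 2, 0], [-6.2, -1, 4, 0], [-8.7, -1.4, 6, 0], [-10.4, -1.8, 8, 0], [-11.4, -1.9, 10, 0]]]'

```text
time_s: 21.83
tcp_pos: [0.493, -0.274, 0.1101]
tool_rot: [0.711, 0.704, -0.001, -0.0]
force: [0.3, 0.7, -1.8]
opening: 0.0472
finger_force: 30.0
```

play_rows --series '[[[0, 0, 2, 0], [0, 0, 3.5, 0], [0, 0, 5, 0], [0, 0, 6, 0], [0, 0, 6, 0]]]'

```text
time_s: 22.25
tcp_pos: [0.4929, -0.2699, 0.0491]
tool_rot: [0.709, 0.705, -0.0, -0.002]
force: [-0.8, 0.2, -1.9]
opening: 0.0477
finger_force: 30.0
```

```bash
python3 - <<'E'
from h import *
for i in range(3):cams.grab_frame("top")
s=r.observe();print(s["tcp_pos"],s["force"],delta([.4985,-.271,.0275],np.pi/2))
E
```

```text
[ 0.4952 -0.2709  0.0522] [ 0.024  -0.8333 -1.5459] (array([-0.01,  0.32,  2.47]), -0.006, 1.565)
```

play_rows --series '[[[0, 0.2, 0.7, 0], [0, 0.3, 1.3, 0], [0, 0.3, 1.8, 0], [0, 0.3, 2.2, 0], [0, 0.3, 2.4, 0]]]'

```text
time_s: 22.82
tcp_pos: [0.4972, -0.2706, 0.0272]
tool_rot: [0.709, 0.705, -0.0, -0.001]
force: [-6.8, 1.9, 15.4]
opening: 0.047
finger_force: 30.0
```

play_rows --series '[[[0, 0, 0.03, 0], [0, 0, 0.06, 0], [0, 0, 0.09, 0], [0, 0, 0.12, 0], [0, 0, 0.12, 0]]]'

```text
time_s: 23.23
tcp_pos: [0.4972, -0.2706, 0.0273]
tool_rot: [0.709, 0.705, -0.001, -0.0]
force: [-4.2, 3.0, 9.7]
opening: 0.0474
finger_force: 30.0
```

Contact. I'll release, rise and move away sideways (+y, −x) so the result is visible.

play_rows --series '[[[0, 0, 0, 0], [0, 0, 0, 0], [0, 0, 0, 0], [0, 0, 0, 0], [0, 0, 0, 0]]]' --hand 8.7

```text
time_s: 23.65
tcp_pos: [0.4976, -0.2708, 0.026]
tool_rot: [0.709, 0.705, 0.0, -0.0]
force: [-0.2, -0.1, 0.1]
opening: 0.073
finger_force: 0.0
```

play_rows --series '[[[0, 0, 0, 0], [0, 0, 0, 0], [0, 0, 0, 0], [0, 0, 0, 0], [0, 0, 0, 0]]]'

```text
time_s: 24.07
tcp_pos: [0.4976, -0.2708, 0.0261]
tool_rot: [0.709, 0.705, -0.0, 0.0]
force: [0.5, 0.8, -0.6]
opening: 0.0867
finger_force: 0.0
```

play_rows --series '[[[0, 0, -2, 0], [0, 0, -5, 0], [0, 0, -8.5, 0], [0, 0, -12, 0], [0, 0, -15.5, 0]]]'

```text
time_s: 24.48
tcp_pos: [0.4973, -0.2704, 0.1827]
tool_rot: [0.709, 0.705, -0.0, -0.0]
force: [0.2, -0.5, -0.8]
opening: 0.0868
finger_force: 0.0
```

play_rows --series '[[[-2, 0, -1, 0], [-5, 0, -2, 0], [-8.5, 0, -3, 0], [-12, 0, -3, 0], [-15, 0, -3, 0]]]'

```text
time_s: 24.9
tcp_pos: [0.4963, -0.4238, 0.2121]
tool_rot: [0.71, 0.704, -0.001, 0.001]
force: [-0.0, -0.2, -0.1]
opening: 0.0869
finger_force: 0.0
```

play_rows --series '[[[-3, -1, 0, 0], [-6, -2, 0, 0], [-9, -3, 0, 0], [-11, -4, 0, 0], [-12, -4, 0, 0]]]'

```text
time_s: 25.32
tcp_pos: [0.4519, -0.5452, 0.2103]
tool_rot: [0.712, 0.703, -0.001, -0.0]
force: [-0.9, -1.0, -0.1]
opening: 0.087
finger_force: 0.0
```

```bash
python3 - <<'E'
from h import *
for i in range(3):t=cams.grab_frame("top")
s=cams.grab_frame("scene");o=r.observe();print(o["tcp_pos"],o["time_s"],o["force"])
lb={"red":((400,195,435,235),(205,205,245,240)),"yellow":((332,222,358,250),(285,210,320,240)),"blue":((328,148,352,172),(255,290,292,316))}
sc={"red":(.498,-.272),"yellow":(.4565,-.0865),"blue":(.664,-.081)}
k=np.ones((5,5),np.uint8)
for c in lb:
    for n,im,b in(("top",t,lb[c][0]),("scene",s,lb[c][1])):
        m=cv2.morphologyEx(box(mask(im,c,90,40),*b),cv2.MORPH_OPEN,k)
        if m.any():
            e=cv2.fitEllipse(cv2.convexHull(cv2.findNonZero(m)));p=onz(n,e[0],.061);print(c,n,cv2.boundingRect(m),p[:2],"err mm",(p[:2]-sc[c])*1000)
a=cv2.resize(t[120:300,150:510],None,fx=2.1,fy=2.1);b=cv2.resize(s[170:340,120:480],(a.shape[1],357))[:222]
cv2.imwrite("pics/fin_t.png",a);cv2.imwrite("pics/fin_s.png",cv2.resize(s[170:370,120:520],None,fx=1.9,fy=1.9))
E
```

```text
[ 0.4576 -0.5384  0.2111] 25.5167 [0.5124 0.4958 0.3131]
red top (409, 213, 19, 19) [ 0.4985 -0.2715] err mm [0.4515 0.4907]
red scene (212, 229, 19, 11) [ 0.4959 -0.2722] err mm [-2.1282 -0.2433]
yellow top (335, 230, 22, 19) [ 0.4586 -0.0888] err mm [ 2.1382 -2.2971]
yellow scene (292, 232, 12, 8) [ 0.4473 -0.0948] err mm [-9.1592 -8.2966]
blue top (332, 152, 18, 16) [ 0.6633 -0.0831] err mm [-0.6548 -2.144 ]
blue scene (262, 297, 22, 17) [ 0.6623 -0.0831] err mm [-1.7251 -2.0967]
```

View pics/fin_t.png

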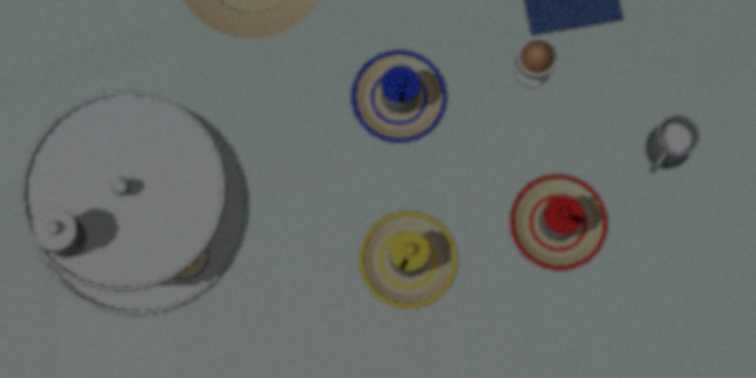

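View pics/fin_s.png

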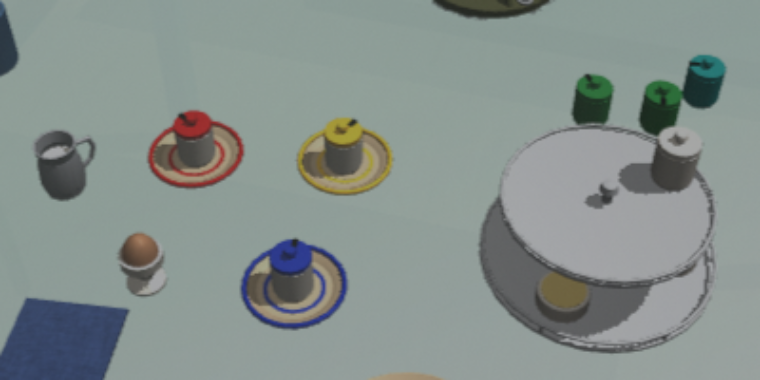

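Both views show all three pots upright and within about 3 mm of centre on their own saucers. The one large reading, yellow in the scene view, came from a clipped mask window (12×8 px). The bystanders are untouched and the hand is clear, so I'll hand in.

```bash
python3 -c "
from bench import r
print(r.finish_job())"
```

```text
the job is handed in; nothing more can be done
None
```

I set each of the three jam pots upright and centred (within about 3 mm by camera) on the saucer matching its lid, left the bystanders in place, and handed the job in at about 25.5 s; no verdict came back.

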